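Shift a gear selector into third on the test bench

TASK

The gear selector unit screwed to the bench is waiting to have its third-gear contact measured. Push its lever along the H-shaped gate with the fingertips: out of the left-hand channel to the middle, across to the right-hand channel, then forward (away from the robot) fully home into the third slot, the far end of the right-hand channel, and leave it there. Only push the lever: do not pinch or grip it, touch it with nothing but the fingers, and leave the two capacitors and the small screwdriver beside the unit where they are.

Things in the scene. Friction and masses are not known exactly. Their poses are not given: they have to be found in the camera images.
- unit: Grey flanged selector housing, fixed, 140 x 120 mm, steel gate plate on top (76 mm above bench). Origin: centre of its underside; x points to the far side (forward, away from the robot), y left, z up. The H slot: two channels along x (left and right, each with a far and a near end slot) joined by a cross channel at x = 0. Left far = first, left near = second, right far = third, right near = fourth.
- knob (a point): Centre of the lever's black knob, a rounded block 40 x 40 x 38 mm (sides square to the unit's x and y). It sits 180 mm up the lever from the pivot, which is 5 mm above the bench at the unit's x = 0, y = 0; so upright it is 185 mm above the bench. A 10 mm steel rod joins it to the gate. Axes tilt with the lever.
- across (a joint): Sideways tilt of the lever, rad: -0.21 in the left channel, +0.21 in the right (stops at both); the knob moves about 37 mm either side of the middle. Stiff hinge, no spring: stays where it is left, needs about 2.5 N at the knob. The gate lets it change only while shift is near 0 (within about 0.05; rounded corners guide it in if slightly further off).
- shift (a joint): Fore-and-aft tilt of the lever, rad: +0.24 = fully forward (far end of the channel), 0 = middle, -0.24 = fully back (near end), with stops at both; knob moves about 43 mm either way. Same stiff hinge, about 2.5 N at the knob. At the start the lever stands anywhere along the left channel.
- side_near: The near side of the lever, turning with it: the flat near face of the knob (28 mm wide, 30 mm high) and that side of the bare rod below. Origin at the centre of the knob's near face, 20 mm from the knob's centre; axes as the unit's, tilted with the lever.
- side_far: The far side of the lever, turning with it: the flat far face of the knob (28 mm wide, 30 mm high) and that side of the bare rod below. Origin at the centre of the knob's far face, 20 mm from the knob's centre; axes as the unit's, tilted with the lever.
- side_left: The left side of the lever, turning with it: the flat left face of the knob (28 mm wide, 30 mm high) and that side of the bare rod below. Origin at the centre of the knob's left face, 20 mm from the knob's centre; axes as the unit's, tilted with the lever.
- side_right: The right side of the lever, turning with it: the flat right face of the knob (28 mm wide, 30 mm high) and that side of the bare rod below. Origin at the centre of the knob's right face, 20 mm from the knob's centre; axes as the unit's, tilted with the lever.
- knob_top: The flat top of the knob, turning with the lever; origin at its centre, 19 mm above the knob centre.
- cap_a_mid (a point): Middle of a black capacitor, an upright can 31 mm across and 48 mm high, standing loose to the left of the unit.
- cap_b_mid (a point): Middle of a second such capacitor, standing loose to the left of the unit and further back.
- driver_mid (a point): Middle of a small loose screwdriver with a green handle, 103 mm long and 18 mm thick, lying to the right of the unit along its x.

How it is judged (in metres and radians):
On the way:
1. the lever is across in the right-hand channel, not yet home in a slot (value of joint across above 0.14 rad and value of joint shift between -0.15 and 0.15 rad), for 0.05 s.
At the end, for the whole second after the job is handed in: The lever is at rest in the third slot, right-hand channel, forward: across above 0.15 rad and shift above 0.205 rad (stop at 0.24), and the capacitors and the screwdriver are within 20 mm of where they stood (value of joint across above 0.15 rad and value of joint shift above 0.205 rad and velocity of joint across between -0.05 and 0.05 rad/s and velocity of joint shift between -0.05 and 0.05 rad/s and distance of each of cap_a_mid, cap_b_mid, driver_mid from where it was at the start of the episode below 0.02 m); the robot touches nothing.
It fails at once if the lever is pinched: fingers press on opposite sides of it at once ((contact force between the fingers and side_near above 1 N and contact force between the fingers and side_far above 1 N) or (contact force between the fingers and side_left above 1 N and contact force between the fingers and side_right above 1 N)).
It fails at once if the arm or the gripper's body, not the fingers, presses on the lever (contact force between the arm and side_near above 1 N or contact force between the arm and side_far above 1 N or contact force between the arm and side_left above 1 N or contact force between the arm and side_right above 1 N or contact force between the arm and knob_top above 1 N).
It fails at once if a capacitor or the screwdriver is moved or lifted by more than 20 mm (distance of any of cap_a_mid, cap_b_mid, driver_mid from where it was at the start of the episode above 0.02 m).
It also fails if it takes over 48 s, if anything falls off the work surface, if the arm or the gripper's body presses on something with over 40 N, if the wrist force passes 120 N, or if a joint passes its speed limit or range.

ROBOT

A 6-joint arm with a two-finger parallel gripper is mounted at the origin on a cart in front of the work surface, level with it; the furniture and walls round the work are solid. World frame = base frame: x ahead of the robot, y to its left, z up, the work surface at z = 0. Lengths are in mm, angles in degrees, forces in N, time in s.
With the tool pointing down it reaches from about 375 to 925 mm from the base axis. Payload 5.7 kg.
Tool frame: the origin (TCP) lies between the finger pads; the fingertips stand robot.tips_ahead ahead of it and the grasp point (between the pads) is the TCP (robot.tips_ahead is the distance from the TCP to the fingertips, in mm); z points along the fingers, y is the direction in which the jaws open and shut (so a half turn about z gives the same grasp; the last joint's range is limited). The gripper opens to 88 mm and grips with 3 to 60 N. Pads are 20 mm wide; open, the fingers measure 115 mm over their backs; the gripper's body (75 mm by 178 mm) begins 61 mm behind the grasp point.
Start: joints at [68.921, 20.558, 86.54, -0, 72.909, -6.595], TCP at [150.064, 580.9, 241.623] pointing down, gripper open.
Joint ranges: [-170.27, 170.27], [-57.76, 135], [12.27, 136.19], [-55.21, 235.2], [11.17, 155.16], [-170.74, 170.74]. Speed limits (degrees/s): [136.94, 136.94, 180, 180, 180, 180].

INTERFACE

Orientations are given as [roll, pitch, yaw] about the fixed x, y, z axes, in that order (R = Rz(yaw) Ry(pitch) Rx(roll)).
In Python, from rig import robot, grip, optics, status gives the robot as it stands. Calls block until the motion is done:
- robot.reach(position, orientation): joint-space move of the TCP to a pose.
- robot.move_l(position, attitude=None, v=150): straight line of the TCP; attitude=None keeps the orientation; v is the mean speed in mm/s.
- robot.set_joints(angles): joint-space move.
- grip(opening, squeeze=None): finger opening in mm; squeeze is the grip in N (None keeps the last); returns when the fingers have stopped.
- robot.dwell(seconds).
- robot.solve_ik(position, orientation): joint angles nearest the present ones, or None.
- optics.snapshot(name): name is "scene" or "top" or "wrist"; returns the picture (400x640x3 uint8, blue, green, red); there is no depth.
- optics.camera_info(name): a dict with "K" (3x3 intrinsics, pixels), "D" ([k1, k2, p1, p2, k3] as OpenCV has them; the pictures are not rectified), "R" (3x3) and "t" (3): a world point X has camera coordinates R X + t; the wrist camera has in their place "tool_from_camera" (4x4, takes a point from camera to tool coordinates, whose origin is the TCP and whose axes are the flange's). Camera axes: x right, y down, z forward; pixel columns grow to the right and rows downward; lengths in mm; the calibration is good to about 2 mm. A picture is of the moment at which its call begins: read the wrist's pose just before it. camera_info takes no time and is no camera call.
A pose or a line that the arm cannot do raises robot.IKError and nothing moves.
- robot.finish_job(): hands the job in, once; it reports no verdict.
Readings, each from a call of its own:
- status.read_time(): time.
- status.read_q(): joint angles.
- status.read_dq(): joint speeds.
- status.read_tau(): joint torques, N m.
- status.read_tcp_pos(): TCP position.
- status.read_eef_rot(): TCP orientation.
- status.read_force(): force on the tool from outside, world axes, zero at the start.
- status.read_torque(): the same for the moment, N m.
- status.read_opening(): finger opening in mm.
Only numpy, scipy, OpenCV 4.12 (cv2) and the standard library are available. Lean on these libraries where they do the work, as an engineer would, in place of code of your own. Each camera call takes 0.05 s, during which the arm holds its last target. There are 200 camera calls.

## Working session

There is one attempt and no reset: what is moved stays moved. The work goes in short steps, each a Python script; the robot and the scene stay as the last script left them, time stands still between calls to the robot, and variables do not carry over. Pictures are saved under pics/ and viewed, on a budget of 10 in all, crops included, one or two more only if the job needs it, and the job is handed in when it is done.

```bash
ls; mkdir -p pics
python3 - <<'E'
from rig import robot, grip, optics, status
import cv2,numpy as np
a=optics.snapshot("scene");b=optics.snapshot("top")
cv2.imwrite("pics/scene0.png",a);cv2.imwrite("pics/top0.png",b)
np.set_printoptions(precision=3,suppress=True)
for n in("scene","top"):
    c=optics.camera_info(n);print(n,c["K"],c["D"],-np.array(c["R"]).T@np.array(c["t"]),np.array(c["R"]))
print(robot.tips_ahead,status.read_time(),status.read_eef_rot(),status.read_opening())
E
```

```text
pics
scene [[475.339   0.    320.155]
 [  0.    475.339 199.346]
 [  0.      0.      1.   ]] [-0.094  0.     0.     0.     0.   ] [ 14.713 320.981 706.764] [[-0.601 -0.799 -0.   ]
 [-0.511  0.385 -0.768]
 [ 0.614 -0.462 -0.64 ]]
top [[474.323   0.    324.187]
 [  0.    474.323 206.353]
 [  0.      0.      1.   ]] [0.001 0.    0.    0.    0.   ] [427.758 -88.253 975.541] [[ 0.029 -0.999  0.013]
 [-0.99  -0.03  -0.138]
 [ 0.138 -0.009 -0.99 ]]
19.0 0.1 [-179.906   -0.008  165.518] 88.14650915807864
```

View pics/scene0.png

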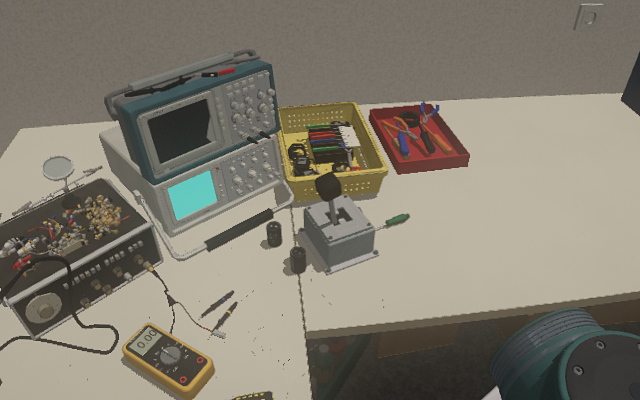

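View pics/top0.png

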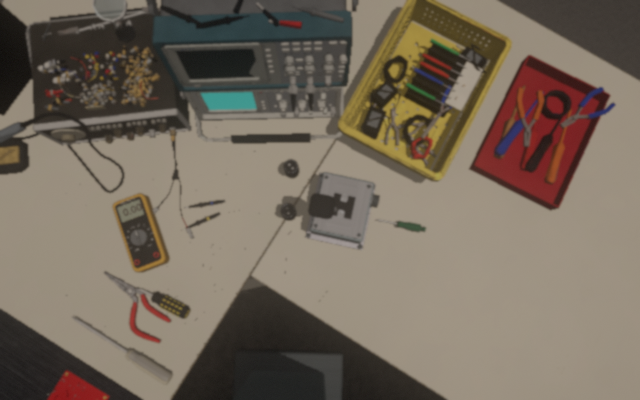

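The scene view shows the unit at about (340,235), with the knob at (328,186). In the top view the unit is at (340,210), the knob at (322,205) on the left, the caps at (291,168) and (288,211), and the driver at (400,225). I'll zoom in on both.

Run:
```python
import cv2,numpy as np
a=cv2.imread("pics/scene0.png")[160:280,260:380];b=cv2.imread("pics/top0.png")[160:260,290:390]
o=np.hstack([cv2.resize(a,(400,400),interpolation=2),cv2.resize(b,(400,400),interpolation=2)])
cv2.imwrite("pics/z.png",o)
```

```text
(no output)
```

View pics/z.png

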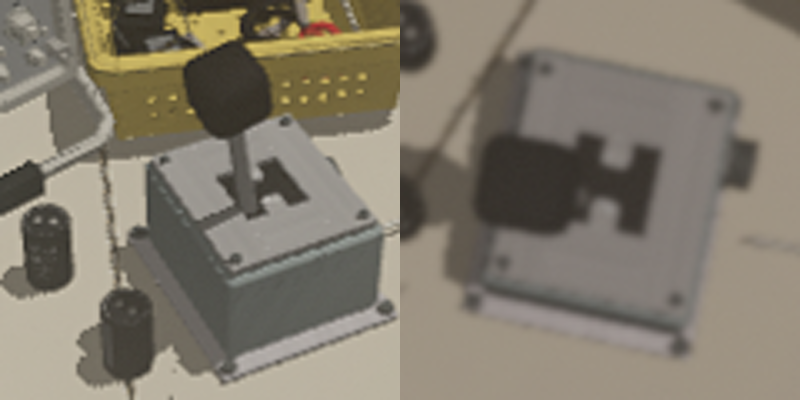

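The plate screws in the crops, in original pixels, are:

| Screw | Top | Scene |
|---|---|---|
| Far-left | (326.2,177) | (309.5,208) |
| Far-right | (369,186.2) | (345.5,196.6) |
| Near-left | (315.8,225.5) | (330.8,238) |
| Near-right | (358.8,235) | (368.6,224.5) |

The knob centre is at top (322.5,207) and scene (328.4,187). I'll triangulate these next.

```bash
cat > h.py <<'E'
import cv2,numpy as np
from rig import robot,grip,optics,status
np.set_printoptions(precision=2,suppress=True)
def P(n):
    c=optics.camera_info(n);return [np.array(c[k],float) for k in("K","D","R","t")]
def und(n,p):
    K,D,R,t=P(n);return cv2.undistortPoints(np.array(p,float).reshape(-1,1,2),K,D).reshape(-1,2)
def tri(ps,pt):
    M=[np.hstack([P(n)[2],P(n)[3].reshape(3,1)]) for n in("scene","top")]
    X=cv2.triangulatePoints(M[0],M[1],und("scene",ps).T,und("top",pt).T);return (X[:3]/X[3]).T
def plane(n,p,z):
    K,D,R,t=P(n);C=-R.T@t
    d=np.c_[und(n,p),np.ones(len(p))]@R;return C+d*((z-C[2])/d[:,2])[:,None]
def knob(n,img,box):
    x0,y0,x1,y1=box;m=(img[y0:y1,x0:x1].max(2)<75).astype(np.uint8)
    m=cv2.morphologyEx(m,cv2.MORPH_OPEN,np.ones((9,9)))
    q,l,s,c=cv2.connectedComponentsWithStats(m);i=1+np.argmax(s[1:,4]);x,y,w,h=s[i,:4]
    return c[i]+[x0,y0],s[i]
E
python3 - <<'E'
from h import *
ps=[(309.5,208),(345.5,196.6),(330.8,238),(368.6,224.5)];pt=[(326.2,177),(369,186.2),(315.8,225.5),(358.8,235)]
X=tri(ps,pt);print(X);print(X.mean(0))
T=plane("top",pt,76);S=plane("scene",ps,76);print("top",T,"scene",S)
for Q in(T,S):
    f=Q[0]+Q[1]-Q[2]-Q[3];g=Q[0]+Q[2]-Q[1]-Q[3];print("c",Q.mean(0),"yaw",np.degrees([np.arctan2(f[1],f[0]),np.arctan2(-g[0],g[1])]))
ks,s1=knob("scene",cv2.imread("pics/scene0.png"),(308,165,350,205));kt,s2=knob("top",cv2.imread("pics/top0.png"),(300,185,336,225))
print(ks,s1,kt,s2);print("knob",tri([ks],[kt]),plane("top",[kt],181),plane("scene",[ks],181))
print("caps",plane("top",[(291,168),(288,211)],24),"driver",plane("top",[(377,220),(425,228)],9))
E
```

```text
[[ 610.35  -99.11   77.45]
 [ 595.51 -181.78   76.11]
 [ 516.44  -81.49   76.41]
 [ 501.04 -163.4    76.83]]
[ 555.84 -131.44   76.7 ]
top [[ 610.91  -98.84   76.  ]
 [ 595.45 -181.88   76.  ]
 [ 516.28  -81.7    76.  ]
 [ 500.62 -163.96   76.  ]] scene [[ 611.43 -100.33   76.  ]
 [ 595.69 -181.79   76.  ]
 [ 516.98  -81.55   76.  ]
 [ 502.15 -163.54   76.  ]]
c [ 555.81 -131.59   76.  ] yaw [-10.48 -10.66]
c [ 556.56 -131.8    76.  ] yaw [-11.14 -10.59]
[327.93 186.79] [  8  10  25  25 520] [321.81 205.65] [  9  10  27  22 542]
knob [[540.21 -91.47 179.88]] [[539.95 -91.57 181.  ]] [[539.2 -90.5 181. ]]
caps [[637.98 -26.9   24.  ]
 [549.11 -24.26  24.  ]] driver [[ 537.99 -206.39    9.  ]
 [ 524.48 -305.14    9.  ]]
```

Everything agrees. The plate triangulates to z=76.7 against the stated 76. The unit centre is (556,-131.6) with yaw -10.65°. The knob is at unit (-23,+36) and z=180, so it's in the left channel with shift about -0.13. Next I'll close the fingers, go round at a short radius, and push the lever forward to the middle from the near side.

```bash
cat >> h.py <<'E'
YAW=-10.65;c0=np.array([556.1,-131.6]);a=np.radians(YAW)
Ru=np.array([[np.cos(a),-np.sin(a)],[np.sin(a),np.cos(a)]])
ORI=[180,0,YAW+180]
ZP=184
def W(x,y,z=ZP): return [*(c0+Ru@[x,y]),z]
def U(p): p=np.array(p,float);return np.r_[Ru.T@(p[:2]-c0),p[2]]
def F(): f=np.array(status.read_force());return np.r_[Ru.T@f[:2],f[2]]
def go(x,y,z=ZP,v=150): robot.move_l(W(x,y,z),v=v)
def push(x0,y0,x1,y1,fmax,step=3,v=40):
    n=int(np.ceil(np.hypot(x1-x0,y1-y0)/step))
    for i in range(1,n+1):
        go(x0+(x1-x0)*i/n,y0+(y1-y0)*i/n,v=v);f=F()
        print(U(status.read_tcp_pos()),f)
        if np.linalg.norm(f[:2])>fmax: print("force stop");break
def see(tag):
    for n in("scene","top"): cv2.imwrite(f"pics/{n}_{tag}.png",optics.snapshot(n))
E
python3 - <<'E'
from h import *
grip(0)
robot.reach([112,435,350],[180,0,165.5])
print(robot.solve_ik(W(-85,36,300),ORI))
robot.reach(W(-85,36,300),ORI)
print(status.read_q(),F(),status.read_opening())
go(-85,36)
go(-62,36)
print(F(),status.read_time())
push(-62,36,-30,36,20)
go(-60,36)
go(-60,36,300)
print(F(),status.read_time())
see("1")
E
```

```text
[-17.69   8.    95.35   0.    76.65 -97.04]
[-17.61   8.    95.36   0.02  76.65 -97.02] [ 0.51  0.8  -0.28] 0.6620927235575543
[ 0.01  0.28 -1.11] 5.7
[-59.55  36.   184.07] [-0.61  0.74 -0.09]
[-56.13  35.97 184.03] [-0.79 -0.79  1.01]
[-53.54  36.04 183.89] [-0.59 -0.04  0.31]
[-50.73  36.08 183.87] [-2.37 -0.09  1.96]
[-47.36  36.02 183.98] [-3.24  1.13  2.2 ]
[-44.27  35.97 184.  ] [-1.32  1.13  1.85]
[-41.31  35.99 184.  ] [-2.27 -0.53  1.08]
[-38.46  35.99 184.  ] [-1.96  0.26  0.93]
[-35.53  35.99 184.02] [-2.24  0.36  2.13]
[-32.65  35.99 183.97] [-1.94  0.19  1.94]
[-29.74  35.98 184.01] [-1.69  0.24 -0.25]
[ 0.41  1.3  -1.  ] 9.725
```

Run:
```python
from h import *
s=cv2.imread("pics/scene_1.png");t=cv2.imread("pics/top_1.png")
cv2.imwrite("pics/z1.png",np.hstack([cv2.resize(s[140:260,270:390],(400,400),interpolation=2),cv2.resize(t[160:260,290:390],(400,400),interpolation=2)]))
```

```text
(no output)
```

View pics/z1.png

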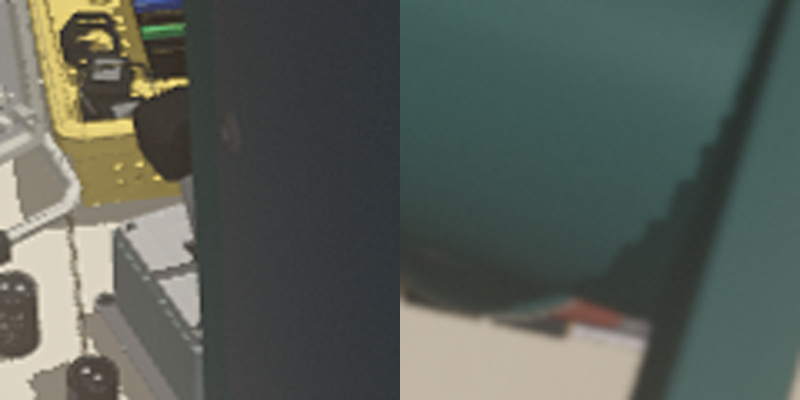

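The arm hides the unit in both views. The contact point (finger x about -52) was as predicted, so the knob should be at x about 0. I'll go on to the left side and push across, with a low force stop in case it jams.

Run:
```python
from h import *
go(-60,98,300);go(0,98,300);go(0,98);go(0,78)
print(F(),status.read_time())
push(0,78,0,0,14,step=5)
print(status.read_time())
```

```text
[ 0.09 -0.03 -0.42] 12.15
[  0.06  73.27 184.14] [ 0.17 -0.03  0.66]
[ -0.02  68.38 184.  ] [0.29 0.92 0.6 ]
[  0.2   63.23 184.21] [0.25 1.02 1.59]
[  0.02  58.09 183.98] [0.53 0.95 1.29]
[ -0.07  53.13 183.9 ] [-0.49  1.06  1.45]
[ -0.08  48.3  183.9 ] [0.51 2.06 0.01]
[ -0.08  43.43 183.92] [-0.32  0.91  1.23]
[ -0.08  38.59 183.91] [0.27 1.11 0.53]
[ -0.08  33.71 183.92] [0.8  1.77 1.34]
[ -0.07  28.84 183.93] [-0.04  0.46  0.37]
[ -0.07  23.98 183.91] [0.68 2.   1.72]
[ -0.07  19.13 183.89] [0.45 1.   1.04]
[ -0.05  14.22 183.93] [0.93 1.63 0.53]
[ -0.04   9.3  183.96] [0.05 1.39 1.29]
[ -0.06   4.47 183.91] [0.79 1.92 1.26]
[ -0.11  -0.37 183.87] [1.05 1.73 0.15]
16.55
```

Run:
```python
from h import *
push(0,-0.4,0,-14,7,step=1.5)
y=U(status.read_tcp_pos())[1]
go(0,y+40);go(0,y+40,300)
T=optics.camera_info("wrist");print(status.read_time())
go(-75,-37,300)
print(status.read_tcp_pos(),status.read_eef_rot());print(np.array(T["K"]),T["D"],np.array(T["tool_from_camera"]))
cv2.imwrite("pics/w1.png",optics.snapshot("wrist"));print(status.read_time())
```

```text
[ -0.15  -1.7  183.85] [ 0.49  1.51 -1.49]
[ -0.11  -3.1  183.92] [ 0.72  1.16 -1.49]
[ -0.05  -4.58 183.99] [-0.28  2.02 -0.88]
[  0.01  -5.98 184.  ] [-0.07  1.47 -0.91]
[ -0.05  -7.2  183.95] [-0.14  2.32 -2.11]
[ -0.13  -8.24 183.87] [ 0.36  5.06 -2.38]
[ -0.17  -9.21 183.82] [ 0.71  6.24 -2.37]
[ -0.27 -10.1  183.72] [ 0.39  8.25 -4.02]
force stop
19.9
[ 475.99 -154.05  300.02] [179.98   0.03 169.33]
[[307.9    0.   317.91]
 [  0.   307.9  196.6 ]
 [  0.     0.     1.  ]] [-0.06  0.    0.    0.    0.  ] [[   0.     -0.97   -0.26   70.2 ]
 [   1.      0.      0.     -0.34]
 [  -0.     -0.26    0.97 -143.06]
 [   0.      0.      0.      1.  ]]
20.7667
```

View pics/w1.png

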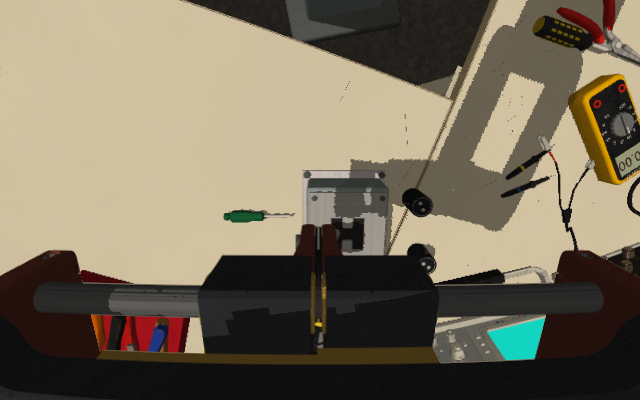

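The force rose at y about -8, so the lever reached the right-hand stop. The wrist view shows the left channel empty, the caps and driver still in place, and the knob hidden behind the fingers at (318,240). Now the forward push.

Run:
```python
from h import *
go(-75,-37);go(-42,-37)
print(F(),status.read_time())
push(-42,-37,2,-37,10,step=4)
x=U(status.read_tcp_pos())[0]
push(x,-37,x+20,-37,10,step=1.5)
x=U(status.read_tcp_pos())[0]
go(x-30,-37);go(x-30,-37,300)
robot.reach([430,120,330],ORI)
see("2");print(status.read_time())
s=cv2.imread("pics/scene_2.png");t=cv2.imread("pics/top_2.png")
cv2.imwrite("pics/z2.png",np.hstack([cv2.resize(s[150:290,260:400],(400,400),interpolation=2),cv2.resize(t[150:290,270:410],(400,400),interpolation=2)]))
```

```text
[-1.39  0.28 -0.05] 22.0583
[-38.48 -36.96 184.09] [-0.28 -0.45 -0.44]
[-33.88 -37.02 184.05] [ 0.02 -0.25  0.33]
[-30.33 -36.93 183.82] [-1.19 -0.75  0.46]
[-26.22 -36.95 183.85] [-2.17 -0.32  1.17]
[-21.86 -36.95 183.91] [-2.38  0.35  1.21]
[-17.66 -37.   183.96] [-1.58  0.04  0.1 ]
[-13.62 -36.98 183.98] [-1.75  0.33  1.29]
[ -9.65 -37.   183.99] [-1.5   0.56  0.12]
[ -5.66 -36.98 183.96] [-3.22  0.14  0.03]
[ -1.73 -36.97 183.94] [-1.81  0.26 -0.66]
[  2.2  -36.96 183.87] [-2.46  0.5  -0.56]
[  3.57 -36.96 183.86] [-2.56  0.29 -1.13]
[  5.02 -36.99 183.93] [-2.32  0.79 -0.66]
[  6.57 -36.98 183.99] [-2.82  0.68 -1.08]
[  8.06 -37.01 183.99] [-2.4  -0.21 -1.64]
[  9.5  -37.02 184.01] [-2.54 -0.06 -1.03]
[ 10.9 -37.  184. ] [-2.53  0.09 -1.99]
[ 12.36 -37.01 184.04] [-2.53 -0.68 -1.2 ]
[ 13.6  -37.01 183.99] [-3.2  -0.11 -1.36]
[ 14.75 -36.96 183.86] [-3.22  0.84 -1.78]
[ 15.93 -36.91 183.72] [-5.73  0.47 -2.26]
[ 16.96 -36.89 183.58] [-6.34  0.73 -1.55]
[ 17.91 -36.86 183.43] [-6.25  0.14 -1.87]
[ 18.93 -36.81 183.29] [-7.05 -0.34 -1.19]
[ 19.88 -36.75 183.15] [-8.41 -0.25 -1.43]
30.875
```

View pics/z2.png

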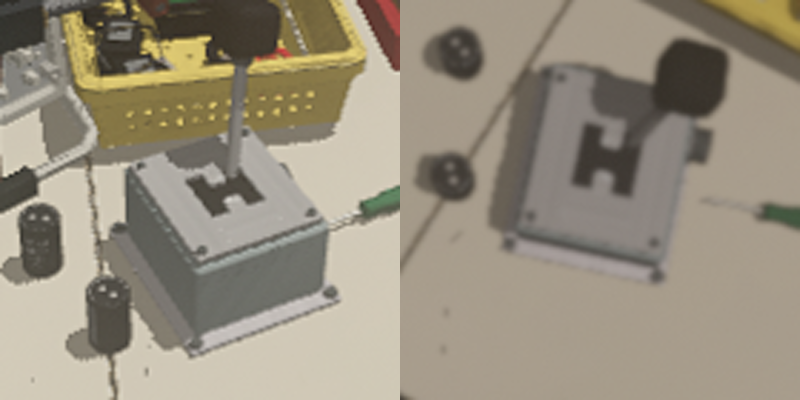

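The lever is now in the far end of the right channel. The knob is at about (371.5,177) in the top view and (345,159) in the scene view, and the caps and driver haven't moved. I'll measure its position.

Run:
```python
from h import *
kt,s=knob("top",cv2.imread("pics/top_2.png"),(352,158,388,194));print(kt,s)
p=tri([(345,159)],[kt])[0];print("tri",p,U(p))
for q in (plane("top",[kt],176.4)[0],):
    u=U(q);print(u,"shift~",np.arcsin(u[0]/180),"across~",np.arcsin(-u[1]/180))
kt0,_=knob("top",cv2.imread("pics/top0.png"),(300,185,336,225));print("start",U(plane("top",[kt0],181)[0]))
# loose things: image difference top before/after at caps and driver
A,B=[cv2.imread(f"pics/{n}.png").astype(int) for n in("top0","top_2")]
for b in((278,158,302,180),(276,200,298,222),(398,215,430,235)):
    x0,y0,x1,y1=b
    c=[]
    for I in(A,B):
        r=I[y0:y1,x0:x1];m=(r.max(2)<95);ys,xs=np.nonzero(m);c.append((xs.mean(),ys.mean(),m.sum()))
    print(np.array(c))
print(status.read_time(),F())
```

```text
[370.8  177.58] [  7   8  24  24 508]
tri [ 592.13 -173.9   176.75] [ 43.22 -34.91 176.75]
[ 43.03 -35.34 176.4 ] shift~ 0.24141297865465267 across~ 0.19762939286628248
start [-23.27  36.36 181.  ]
[[ 11.88  10.5  234.  ]
 [ 12.37  10.49 206.  ]]
[[ 12.27   9.54 314.  ]
 [ 11.21  11.77 183.  ]]
[[ 12.6   11.29 154.  ]
 [ 12.25  11.3  138.  ]]
30.875 [-0.64 -0.58  0.15]
```

```bash
python3 -c "
from h import *
robot.finish_job();print(status.read_time())"
```

```text
the job is handed in; nothing more can be done
the job is handed in; nothing more can be done
```

The lever is fully home in the third slot, and the job is handed in at about 31 s of the 48 s allowed. With the fingers closed, I pushed it forward to the middle from its near side. I then pushed it across from its left side to the right-hand stop, and forward from its near side to the far stop.

**Lever position:** two camera views put the knob 43 mm forward and 35 mm right of the unit's centre, 177 mm above the bench. That gives shift of about 0.24 rad and across of about 0.20 rad, against the required 0.205 and 0.15. Pushing force stayed below about 10 N, and the rise at both stops agrees with the camera. The arm was clear of everything when I handed in.

**Loose parts:** in the top pictures before and after, the first capacitor and the screwdriver shifted by less than 1 pixel (about 2 mm). The second capacitor's mask shifted by about 2.5 pixels (about 5 mm), within the 20 mm limit. I put that down to the lever's shadow falling there in the first picture, and the capacitor looks unmoved by eye.

**Checks that failed:** the arm hid the knob after the first push, and the fingers hid it after the second. I went on by force and contact position for those two steps, and the final pictures showed the lever where it should be.

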